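# Purge the air valve bank and set the metering cap

### The arm

A 6-joint arm with a two-finger parallel gripper is mounted at the origin on a cart in front of the work surface, level with it; the furniture and walls round the work are solid. World frame = base frame: x ahead of the robot, y to its left, z up, the work surface at z = 0. Lengths are in m, angles in rad, forces in N, time in s.
With the tool pointing down it reaches from about 0.35 to 0.775 m from the base axis. Payload 5.5 kg.
Tool frame: the origin (TCP) lies midway between the tips of the shut fingers; the grasp point (between the pads) lies 19 mm behind it; z points along the fingers, y is the line along which they close (so a half turn about z gives the same grasp; the last joint's range is limited). The gripper opens to 85 mm and grips with 20 to 120 N. Pads are 22 mm wide; open, the fingers measure 114 mm over their backs; the gripper's body (76 mm by 85 mm) begins 54 mm behind the grasp point. The pads swing forward as they close: fully open they stand 13 mm farther back than shut.
Start: joints at [-0.14, 0.313, 0.046, 1.304, 0, 1.431], TCP at [0.575, -0, 0.231] pointing down, gripper open.
Joint ranges: [-2.76, 2.76], [-0.86, 1.69], [-1.03, 1.26], [-2.2, 2.34], [-1.47, 1.5], [-3.14, 3.14]. Speed limits (rad/s): [2.57, 2.57, 3.14, 3.14, 3.14, 3.14].

### API

Orientations are given as a unit quaternion [w, x, y, z].
In Python, from workcell import env gives the robot as it stands.
- The arm moves only by the tool move_arm, never from a script. Its argument "targets" is a list of rows, each a list of 3 entries, a list of its own where there are three numbers: the shift along the tool's x, y, z in mm, then the turn, a rotation vector about the tool's x, y, z in units of 10 degrees (1.0 is 10 degrees), then the closure, from -1 (fully open) to 1 (shut). In form: [[[dx, dy, dz], [ax, ay, az], gripper], ...]. A call has 1 to 5 rows; each row is the pose to reach, as a shift and turn from the pose commanded when the call began, along the tool's axes at that moment; what a row does not reach only later rows make up. A row lasts 1/8 s, in which the tool goes at most 62.5 mm and 10.7 degrees, less where a joint would pass 70% of its speed; a pose out of reach is approached as far as the arm can. A call with a gripper value outside its range is refused whole. The fingers move at their own pace and stop on an object; "squeeze" is the grip in N (left out, the last holds). Time passes only in rows, so rows that repeat a pose let the fingers close. It gives the time, the measured TCP pose, the force, the opening and the grip force at its end, in the units of the state.
- env.get_state(): the state, without advancing time (a new reading comes with each control period).
- env.read_camera(name): name is "scene" or "side" or "wrist"; returns a dict with "pixels" (480x640x3 uint8, red, green, blue), "fovy" (degrees; the focal length in pixels is half the picture's height over the tangent of half this angle, whatever the lens; pixels are square), "cx", "cy" (the principal point, pixels), "extrinsics" (4x4, takes a point from world to camera coordinates); the wrist camera has in their place "mount" (4x4, takes a point from camera to tool coordinates, whose origin is the TCP and whose axes are the flange's). Camera axes: x right, y up, looking along -z (the intrinsics and any distortion apply to the point x, -y, -z); pixel columns grow to the right and rows downward; lengths in m; the calibration is good to about 2 mm. A picture is of the moment at which its call begins: read the wrist's pose just before it. There is no depth.
- env.hand_in(): hands the job in; it is judged then, once.
Trained networks look in a picture, given as the dict that the camera call returned (one of the last four; its "shot" number tells which), for a name from the list of things; names that differ only in an ending like _2 or _b are one class to them, and where a whole thing is asked for, a point or a joint stands for the part that bears it (a point fixed in the world has none). Each returns a list of dicts, best first, with "confidence" (0 to 1); they miss things now and then, are a little off and sometimes report something else, mostly with a low value. They report only what shows in the picture. A call takes as long as a camera call.
- env.spot_in(thing, picture): "centre" ([x, y, z] in m, in world coordinates, good to about 4 mm: the middle of the surface that is visible of it).
- env.regions_of(thing, picture): "mask" (480x640 bool, what is visible of it).
- env.landmark_of(thing, picture): "centre" ([x, y, z] in m, in world coordinates, good to about 4 mm: a listed point, or the origin of a listed thing).
The state is a dict: "clock": time; "joint_pos": joint angles; "qvel": joint speeds; "tau": joint torques, N m; "tcp_pos": TCP position; "orientation": TCP orientation; "wrist_force": force on the tool from outside, world axes, zero at the start; "ft_torque": the same for the moment, N m; "finger_gap": finger opening in m; "grip_force": force on a finger pad.
Only numpy, scipy, OpenCV 4.12 (cv2) and the standard library are available. Lean on these libraries where they do the work, as an engineer would, in place of code of your own. Each camera call takes 0.05 s, during which the arm holds its last target. There are 200 camera calls.

### The job

On the small blue air-valve bank, first vent the line: twist the red spring-return knob clockwise all the way to its stop, then let go so that it springs back. Then screw the brass knurled cap down (clockwise) until it bottoms out, back it off a quarter turn, and finish still gripping the cap there so that its setting can be locked. Leave the spanner, the nut and the tape measure beside the bank where they lie.

Things in the scene. Friction and masses are not known exactly. Their poses are not given: they have to be found in the camera images.
- knob_grip (a point): grip point of the red purge knob, on its vertical axis, 80 mm above the bench. The knob is a bar 40 mm long, 14 mm wide, 36 mm high (its top 14 mm above this point) on a disc 40 mm across (its top 22 mm below this point), on a blue block 70x66 mm with its top at z = 44 mm. x lies along the bar and turns with it; grip across y
- purge_knob (a joint): turn of the red knob (rad): 0 at rest, 1.2 at its stop, growing clockwise seen from above. A spring (0.05 N m at rest to 0.17 N m at the stop) turns it back to 0 when it is let go
- cap_grip (a point): grip point of the brass knurled cap, on its vertical axis, half-way up. The cap is round, 38 mm in diameter, 32 mm high (top 15 mm above this point, rim 17 mm below), on the other blue block (top at z = 44 mm) over a steel collar 33 mm across and 12 mm high. Bottomed out, this point is 73 mm above the bench; the thread lifts it 5 mm per turn unscrewed
- cap (a joint): turn of the cap (rad): 0 bottomed out (hard stop), growing as it is unscrewed, anticlockwise seen from above; at the start between 2.4 and 4.2. It turns against about 0.05 N m of friction and stays where it is left. A quarter turn is 1.57
- spanner: open-ended steel spanner, 36x191x6 mm, lying in front of the valve bank; not to be disturbed. Origin under its centre, long side along its y
- tape_measure: yellow tape measure, 35x84x69 mm, standing at the front left of the valve bank; not to be disturbed. Origin under its centre
- nut: steel hex nut, 30x26x13 mm, lying at the right of the valve bank; not to be disturbed. Origin under its centre
- valve_rail: aluminium rail of the valve bank, 90x270x10 mm, fixed to the bench; origin under its centre, long side along y. The two blue blocks stand on it 85 mm either side of its centre, in either order; between them a block 40 mm high carries a small round gauge that reaches about 95 mm above the bench

How it is judged:
By the outcome, as a careful person would: the job done as asked, in the order asked, and still so for the second after the job is handed in, while the arm keeps its last pose, push and grip.
It also fails if it takes over 58 s, if anything falls off the work surface, if the arm or the gripper's body presses on something with over 40 N, if the wrist force passes 120 N, or if a joint passes its speed limit or range.

## Working session

There is one attempt and no reset: what is moved stays moved. The work goes in short steps, Python scripts to look and compute and a tool call to move; the robot and the scene stay as the last step left them, time stands still between calls to the robot, and variables do not carry over. Pictures are saved under pics/ and viewed, at most 10 in all, crops included, and the job is handed in when it is done.

Besides the shell and the picture viewer there is one more tool, called after "Emit:" by a JSON object that holds its "api" and its "payload", one argument or row to a line. move_arm: Moves the arm, as the interface text tells. Its arguments: {"type":"object","properties":{"targets":{"type":"array","items":{"type":"array"}},"squeeze":{"type":"number"}},"required":["targets"]}

```bash
mkdir -p pics; ls; python3 - <<'E'
from workcell import env
import cv2,numpy as np
s=env.get_state(); print({k:np.round(v,3).tolist() for k,v in s.items()})
for c in ["scene","wrist"]:
    p=env.read_camera(c); cv2.imwrite(f"pics/{c}0.png",p["pixels"][:,:,::-1])
    if c=="wrist": print(np.round(p["mount"],3).tolist())
    for t in ["knob_grip","cap_grip","valve_rail","spanner","nut","tape_measure"]:
        print(c,t,[(np.round(d["centre"],3).tolist(),round(d["confidence"],2)) for d in env.landmark_of(t,p)[:2]])
E
```

```text
pics
{'clock': 0.0, 'joint_pos': [-0.14, 0.314, 0.045, 1.304, -0.0, 1.431], 'qvel': [0.001, -0.001, -0.002, -0.0, 0.001, -0.001], 'tau': [-0.003, -48.063, 29.853, 0.02, -0.0, -0.0], 'tcp_pos': [0.574, 0.0, 0.23], 'orientation': [-0.001, 0.707, 0.707, -0.001], 'wrist_force': [-0.415, 0.119, -0.24], 'ft_torque': [-0.001, -0.074, 0.024], 'grip_force': 0.0, 'finger_gap': 0.085}
scene knob_grip [([0.51, -0.187, 0.078], 0.89)]
scene cap_grip [([0.505, -0.018, 0.076], 0.57)]
scene valve_rail [([0.51, -0.102, 0.001], 0.89)]
scene spanner [([0.417, -0.156, -0.004], 0.88)]
scene nut [([0.464, -0.288, 0.0], 0.76)]
scene tape_measure []
[[-0.001, 0.955, 0.297, 0.075], [1.0, 0.001, 0.0, 0.0], [0.0, 0.297, -0.955, -0.142], [0.0, 0.0, 0.0, 1.0]]
wrist knob_grip [([0.518, -0.184, 0.078], 0.77)]
wrist cap_grip [([0.506, -0.016, 0.077], 0.8)]
wrist valve_rail [([0.512, -0.103, -0.005], 0.68)]
wrist spanner []
wrist nut []
wrist tape_measure [([0.405, 0.077, -0.004], 0.86)]
```

View pics/scene0.png

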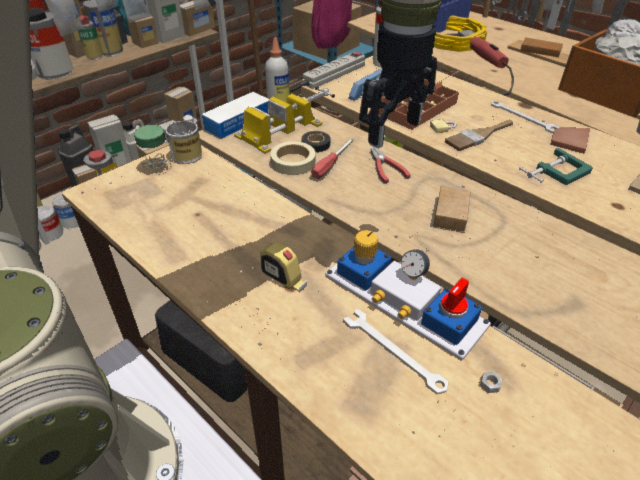

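View pics/wrist0.png

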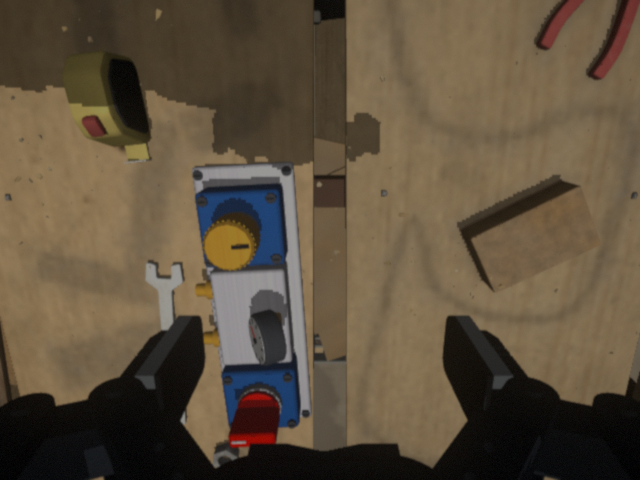

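The scene view shows the cap at (367,245), gauge at (413,263), knob at (457,297), spanner from (350,318) to (440,385), nut at (490,382) and tape at (282,265). The wrist view agrees. Next I go above the knob.

Emit:
{"api": "move_arm", "payload": {
  "targets": [
    [[-60,-20,0],[0,0,0],-1],
    [[-120,-40,0],[0,0,0],-1],
    [[-185,-60,0],[0,0,0],-1],
    [[-185,-60,0],[0,0,0],-1]
  ]
}}

```text
clock: 1.2
tcp_pos: [0.514, -0.1885, 0.2314]
orientation: [0.0, 0.709, 0.705, -0.0]
wrist_force: [0.3, 0.6, 0.1]
finger_gap: 0.0861
grip_force: 0.0
```

```bash
cat > h.py <<'E'
from workcell import env
import cv2,numpy as np
from scipy.spatial.transform import Rotation as R
def pose(s):
    T=np.eye(4); q=s["orientation"]; T[:3,:3]=R.from_quat([q[1],q[2],q[3],q[0]]).as_matrix(); T[:3,3]=s["tcp_pos"]; return T
def ray(p,s,z,uv):
    "pixels -> world points on plane z"
    f=240/np.tan(np.radians(p["fovy"])/2)
    W=pose(s)@p["mount"] if "mount" in p else np.linalg.inv(p["extrinsics"])
    uv=np.atleast_2d(uv).astype(float)
    d=np.c_[(uv[:,0]-p["cx"])/f,-(uv[:,1]-p["cy"])/f,-np.ones(len(uv))]@W[:3,:3].T
    o=W[:3,3]; return o+d*((z-o[2])/d[:,2])[:,None]
def look(name,things,fn=None):
    s=env.get_state(); p=env.read_camera(name)
    if fn: cv2.imwrite("pics/"+fn,p["pixels"][:,:,::-1])
    for t in things: print(name,t,[(np.round(d["centre"],4).tolist(),round(d["confidence"],2)) for d in env.landmark_of(t,p)[:2]])
    return s,p
E
python3 - <<'E'
from h import *
s,p=look("wrist",["knob_grip","cap_grip","valve_rail"],"w1.png")
print(s["clock"],s["tcp_pos"],s["joint_pos"])
hsv=cv2.cvtColor(p["pixels"],cv2.COLOR_RGB2HSV)
r=env.regions_of("purge_knob",p)
m=r[0]["mask"]; v=hsv[...,2]; print(m.sum(),np.percentile(v[m],[10,50,90]))
cs,_=cv2.findContours(m.astype(np.uint8),0,2); c=max(cs,key=cv2.contourArea)
h=cv2.approxPolyDP(c,4,True)[:,0]; print(h.tolist()); print(np.round(ray(p,s,.094,h),3).tolist())
x,y,w,hh=cv2.boundingRect(c); x0,y0=max(x-60,0),max(y-60,0)
cv2.imwrite("pics/w1c.png",cv2.resize(p["pixels"][y0:y+hh+60,x0:x+w+60,::-1],None,fx=2.5,fy=2.5)[:600,:800]); print(x0,y0)
E
```

```text
wrist knob_grip [([0.5193, -0.1864, 0.0803], 0.85)]
wrist cap_grip []
wrist valve_rail [([0.5125, -0.1048, -0.0034], 0.72)]
1.2 [ 0.51395427 -0.18853443  0.23135139] [-4.97946987e-01  2.59082163e-01 -2.73062298e-02  1.28389356e+00
 -5.44469142e-04  1.07844511e+00]
2208 [ 47. 109. 144.]
[[305, 195], [296, 217], [298, 232], [327, 235], [351, 228], [351, 212], [339, 191], [321, 186]]
[[0.502, -0.166, 0.094], [0.495, -0.182, 0.094], [0.496, -0.193, 0.094], [0.517, -0.195, 0.094], [0.533, -0.19, 0.094], [0.533, -0.179, 0.094], [0.525, -0.164, 0.094], [0.513, -0.16, 0.094]]
236 126
```

View pics/w1.png

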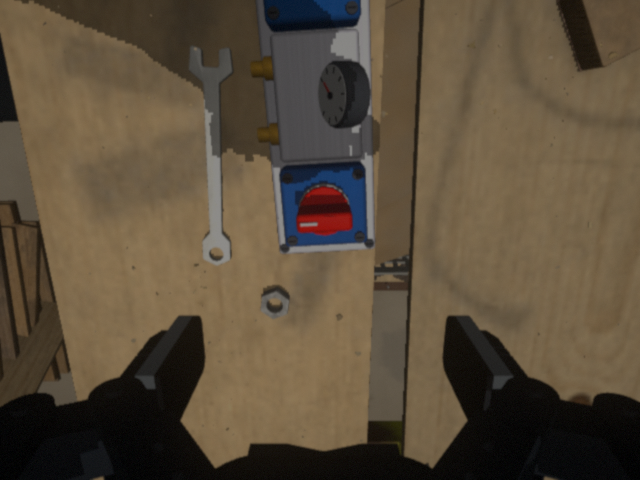

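The bar lies along world x, with a yaw of about +0.06, and the knob is centred near (0.515, -0.187). I turn the tool 90° or so anticlockwise so it grips across y, then lower part way.

Emit:
{"api": "move_arm", "payload": {
  "targets": [
    [[0,0,10],[0,0,-1.05],-1],
    [[0,0,20],[0,0,-2.1],-1],
    [[0,0,30],[0,0,-3.15],-0.5],
    [[0,0,40],[0,0,-4.2],0],
    [[0,0,50],[0,0,-5.25],0]
  ]
}}

```text
clock: 2.08
tcp_pos: [0.5157, -0.1831, 0.181]
orientation: [0.0, 0.317, 0.948, 0.0]
wrist_force: [0.2, 0.7, -0.2]
finger_gap: 0.0425
grip_force: 0.0
```

Emit:
{"api": "move_arm", "payload": {
  "targets": [
    [[0,0,0],[0,0,-1.05],0],
    [[0,0,5],[0,0,-2.1],0],
    [[0,0,10],[0,0,-3.15],0],
    [[0,0,15],[0,0,-4.1],0],
    [[0,0,15],[0,0,-4.1],0]
  ]
}}

```text
clock: 2.7
tcp_pos: [0.5153, -0.1833, 0.166]
orientation: [-0.0, -0.031, 1.0, 0.0]
wrist_force: [0.5, 0.1, 0.1]
finger_gap: 0.0429
grip_force: 0.0
```

```bash
python3 - <<'E'
from h import *
s,p=look("wrist",["knob_grip"],"w2.png")
print(s["clock"],s["tcp_pos"],s["joint_pos"],s["finger_gap"]); print(pose(s)[:3,:3].round(3).tolist())
r=env.regions_of("purge_knob",p)
m=r[0]["mask"]
cs,_=cv2.findContours(m.astype(np.uint8),0,2); c=max(cs,key=cv2.contourArea)
h=cv2.approxPolyDP(c,3,True)[:,0]; print(h.tolist()); print(np.round(ray(p,s,.094,h),3).tolist())
look("scene",["knob_grip","cap_grip","tape_measure"]);look("side",["knob_grip","cap_grip"])
E
```

```text
wrist knob_grip [([0.5164, -0.1861, 0.0768], 0.95)]
2.7 [ 0.5153103  -0.18328701  0.16600224] [-4.88623226e-01  2.87587709e-01 -1.51360986e-01  1.13259665e+00
  1.77870110e-04 -5.50603016e-01] 0.04291120624083767
[[-0.998, -0.062, -0.001], [-0.062, 0.998, 0.001], [0.001, 0.001, -1.0]]
[[325, 206], [300, 213], [288, 234], [293, 252], [306, 264], [307, 284], [317, 288], [329, 286], [331, 266], [344, 255], [350, 242], [344, 218]]
[[0.486, -0.185, 0.094], [0.491, -0.198, 0.094], [0.503, -0.204, 0.094], [0.513, -0.201, 0.094], [0.52, -0.193, 0.094], [0.531, -0.192, 0.094], [0.534, -0.187, 0.094], [0.532, -0.18, 0.094], [0.52, -0.18, 0.094], [0.513, -0.173, 0.094], [0.505, -0.17, 0.094], [0.492, -0.174, 0.094]]
scene knob_grip [([0.5109, -0.1872, 0.0765], 0.58)]
scene cap_grip [([0.503, -0.0188, 0.0763], 0.71)]
scene tape_measure [([0.4077, 0.0777, 0.0009], 0.57)]
side knob_grip [([0.5153, -0.1851, 0.0741], 0.89)]
side cap_grip [([0.5028, -0.0159, 0.0752], 0.65)]
```

View pics/w2.png

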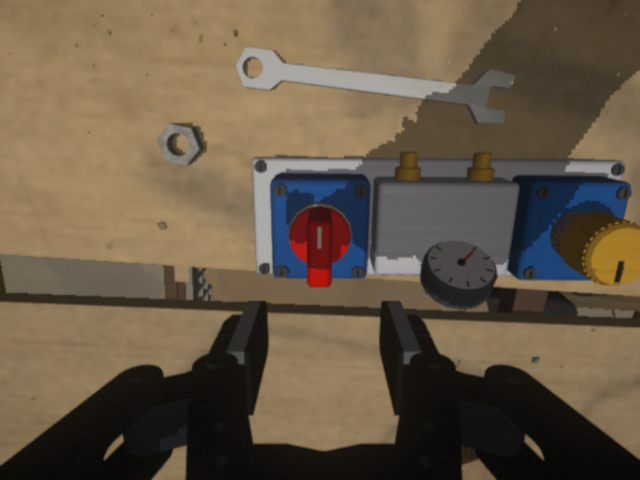

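The bar is centred at column 319, between the fingers (266–382), and lines up with the tool's x. I shift 3 mm, descend and grip.

Emit:
{"api": "move_arm", "payload": {
  "targets": [
    [[0,-3,40],[0,0,0],0],
    [[0,-3,80],[0,0,0],0],
    [[0,-3,102],[0,0,0],0],
    [[0,-3,102],[0,0,0],0.3]
  ],
  "squeeze": 40
}}

```text
clock: 3.7
tcp_pos: [0.5136, -0.1873, 0.0626]
orientation: [-0.002, -0.03, 1.0, 0.001]
wrist_force: [0.7, 0.4, 1.1]
finger_gap: 0.03
grip_force: 0.0
```

Emit:
{"api": "move_arm", "payload": {
  "targets": [
    [[0,0,0],[0,0,0],1],
    [[0,0,0],[0,0,0],1],
    [[0,0,0],[0,0,0],1],
    [[0,0,0],[0,0,0],1]
  ]
}}

```text
clock: 4.2
tcp_pos: [0.5153, -0.186, 0.0651]
orientation: [0.0, -0.031, 1.0, 0.002]
wrist_force: [0.1, 6.6, -4.5]
finger_gap: 0.0134
grip_force: 40.2
```

Emit:
{"api": "move_arm", "payload": {
  "targets": [
    [[0,1,0],[0,0,1],1],
    [[0,1,0],[0,0,2],1],
    [[0,1,0],[0,0,3],1],
    [[0,1,0],[0,0,4],1],
    [[0,1,0],[0,0,5],1]
  ]
}}

```text
clock: 4.82
tcp_pos: [0.5149, -0.1865, 0.065]
orientation: [-0.0, 0.397, 0.918, 0.0]
wrist_force: [-0.9, 0.6, -3.6]
finger_gap: 0.0136
grip_force: 39.8
```

```bash
python3 - <<'E'
from h import *
s=env.get_state(); print({k:np.round(v,3).tolist() for k,v in s.items()})
E
```

```text
{'clock': 4.825, 'joint_pos': [-0.494, 0.368, -0.303, 0.9, 0.0, 0.322], 'qvel': [0.001, 0.0, -0.0, 0.001, -0.0, 1.383], 'tau': [-0.71, -49.54, 28.411, -0.774, -0.1, -1.281], 'tcp_pos': [0.515, -0.187, 0.065], 'orientation': [-0.0, 0.397, 0.918, 0.0], 'wrist_force': [-0.883, 0.625, -3.566], 'ft_torque': [0.177, 0.319, 0.221], 'grip_force': 39.769, 'finger_gap': 0.014}
```

Emit:
{"api": "move_arm", "payload": {
  "targets": [
    [[0,0,0],[0,0,0.8],1],
    [[0,0,0],[0,0,1.6],1],
    [[0,0,0],[0,0,1.9],1],
    [[0,0,0],[0,0,1.9],1]
  ]
}}

```text
clock: 5.32
tcp_pos: [0.5147, -0.1867, 0.065]
orientation: [-0.0, 0.541, 0.841, -0.0]
wrist_force: [-2.0, 1.1, -0.2]
finger_gap: 0.0133
grip_force: 40.2
```

```bash
python3 - <<'E'
from h import *
s=env.get_state(); print({k:np.round(v,3).tolist() for k,v in s.items()})
E
```

```text
{'clock': 5.325, 'joint_pos': [-0.495, 0.368, -0.303, 0.9, 0.0, 0.648], 'qvel': [0.002, -0.002, -0.001, -0.0, 0.001, -0.019], 'tau': [-0.579, -48.111, 28.459, -1.592, 0.019, 0.354], 'tcp_pos': [0.515, -0.187, 0.065], 'orientation': [-0.0, 0.541, 0.841, -0.0], 'wrist_force': [-1.972, 1.121, -0.158], 'ft_torque': [0.376, 0.714, 0.179], 'grip_force': 40.222, 'finger_gap': 0.013}
```

Emit:
{"api": "move_arm", "payload": {
  "targets": [
    [[0,0,0],[0,0,0.3],1],
    [[0,0,0],[0,0,0.5],1],
    [[0,0,0],[0,0,0.5],1]
  ]
}}

```text
clock: 5.7
tcp_pos: [0.5151, -0.1872, 0.0652]
orientation: [0.0, 0.576, 0.817, -0.0]
wrist_force: [-5.3, 0.3, 5.3]
finger_gap: 0.0135
grip_force: 80.0
```

```bash
python3 - <<'E'
from h import *
s=env.get_state(); print({k:np.round(s[k],3).tolist() for k in ["joint_pos","ft_torque","wrist_force","tcp_pos","tau"]})
E
```

```text
{'joint_pos': [-0.495, 0.368, -0.303, 0.899, -0.001, 0.734], 'ft_torque': [0.121, 1.128, 1.391], 'wrist_force': [-5.296, 0.301, 5.273], 'tcp_pos': [0.515, -0.187, 0.065], 'tau': [-0.564, -45.319, 27.37, -2.147, 0.641, 1.44]}
```

The moment jumped from 0.18 to 1.39 N m, so the knob is on its stop. I let go, then rise.

Emit:
{"api": "move_arm", "payload": {
  "targets": [
    [[0,0,0],[0,0,0],0.5],
    [[0,0,0],[0,0,0],-1],
    [[0,0,0],[0,0,0],-1],
    [[0,0,0],[0,0,0],-1],
    [[0,0,-30],[0,0,0],-1]
  ]
}}

```text
clock: 6.32
tcp_pos: [0.5135, -0.1861, 0.0925]
orientation: [-0.002, 0.577, 0.817, -0.0]
wrist_force: [-0.1, -1.5, 1.2]
finger_gap: 0.0856
grip_force: 0.0
```

Emit:
{"api": "move_arm", "payload": {
  "targets": [
    [[0,0,-50],[0,0,-1],-1],
    [[0,0,-70],[0,0,-2],-1],
    [[0,0,-90],[0,0,-3],-1],
    [[0,0,-90],[0,0,-4],-1],
    [[0,0,-90],[0,0,-5],-1]
  ]
}}

```text
clock: 6.95
tcp_pos: [0.5155, -0.1871, 0.1848]
orientation: [0.001, 0.175, 0.985, -0.0]
wrist_force: [0.1, 0.2, -0.0]
finger_gap: 0.0857
grip_force: 0.0
```

```bash
python3 - <<'E'
from h import *
s,p=look("wrist",["knob_grip","cap_grip"],"w3.png")
print(s["tcp_pos"],s["joint_pos"],pose(s)[:3,:3].round(3).tolist())
s2,p2=look("side",["knob_grip","cap_grip"])
E
```

```text
wrist knob_grip [([0.5168, -0.1869, 0.0801], 0.74)]
wrist cap_grip []
[ 0.51551571 -0.18713659  0.18481549] [-4.94728698e-01  2.78665891e-01 -1.16140000e-01  1.17474960e+00
  2.15668839e-04 -1.42502268e-01] [[-0.939, 0.345, 0.001], [0.345, 0.939, -0.0], [-0.001, 0.0, -1.0]]
side knob_grip [([0.5138, -0.1847, 0.0763], 0.69)]
side cap_grip [([0.5033, -0.0156, 0.0762], 0.72), ([0.5151, -0.1845, 0.0769], 0.21)]
```

View pics/w3.png

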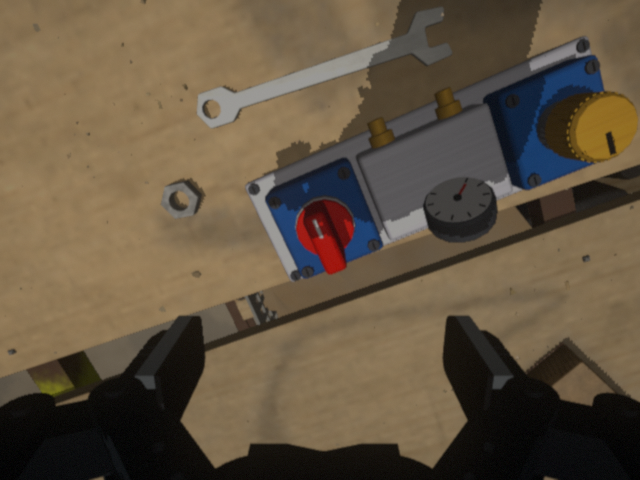

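The knob has sprung back: its bar at (325,237) is square to the block again. I travel to the cap at about (0.504, -0.017), winding joint 6 back so that one grip covers the whole turn.

Emit:
{"api": "move_arm", "payload": {
  "targets": [
    [[15,35,0],[0,0,-1.05],-1],
    [[35,75,0],[0,0,-2.1],-1],
    [[55,120,0],[0,0,-3.15],-1],
    [[69,155,0],[0,0,-4.2],-1],
    [[69,155,0],[0,0,-5.2],-1]
  ]
}}

```text
clock: 7.88
tcp_pos: [0.5044, -0.0151, 0.1844]
orientation: [0.0, -0.275, 0.961, 0.0]
wrist_force: [-0.1, -0.3, 0.5]
finger_gap: 0.0854
grip_force: 0.0
```

Emit:
{"api": "move_arm", "payload": {
  "targets": [
    [[0,0,0],[0,0,-1.05],-1],
    [[0,0,0],[0,0,-2.1],-1],
    [[0,0,0],[0,0,-3.15],-1],
    [[0,0,0],[0,0,-4.2],-1],
    [[0,0,0],[0,0,-5.2],-1]
  ]
}}

```text
clock: 8.5
tcp_pos: [0.5048, -0.0177, 0.1843]
orientation: [0.0, -0.667, 0.745, -0.0]
wrist_force: [-0.3, -0.2, 0.1]
finger_gap: 0.0855
grip_force: 0.0
```

Emit:
{"api": "move_arm", "payload": {
  "targets": [
    [[0,0,0],[0,0,-1.05],-1],
    [[0,0,0],[0,0,-2.1],-1],
    [[0,0,0],[0,0,-3.15],-1],
    [[0,0,0],[0,0,-4.2],-1],
    [[0,0,0],[0,0,-5.2],-1]
  ]
}}

```text
clock: 9.12
tcp_pos: [0.5048, -0.0176, 0.1843]
orientation: [-0.0, 0.926, -0.377, 0.0]
wrist_force: [-0.1, -0.1, -1.2]
finger_gap: 0.0854
grip_force: 0.0
```

```bash
python3 - <<'E'
from h import *
s,p=look("wrist",["cap_grip"],"w4.png")
print(s["clock"],s["tcp_pos"],s["joint_pos"],pose(s)[:3,:3].round(3).tolist())
m=env.regions_of("cap",p)[0]["mask"]
cs,_=cv2.findContours(m.astype(np.uint8),0,2); c=max(cs,key=cv2.contourArea)
print(cv2.boundingRect(c)); w=ray(p,s,.091,c[:,0]); print(w.min(0),w.max(0))
look("side",["cap_grip","knob_grip"])
E
```

```text
wrist cap_grip [([0.5044, -0.0152, 0.0821], 0.56)]
9.125 [ 0.5048005  -0.01763142  0.18426006] [-1.94001221e-01  1.98483163e-01 -2.22399409e-01  1.14988630e+00
  6.02909127e-05 -2.56290204e+00] [[0.716, -0.698, 0.0], [-0.698, -0.716, 0.0], [-0.0, -0.0, -1.0]]
(281, 323, 82, 111)
[0.40953613 0.00593086 0.091     ] [0.45988545 0.08983454 0.091     ]
side cap_grip [([0.5036, -0.0186, 0.0768], 0.67)]
side knob_grip [([0.515, -0.1812, 0.075], 0.95)]
```

View pics/w4.png

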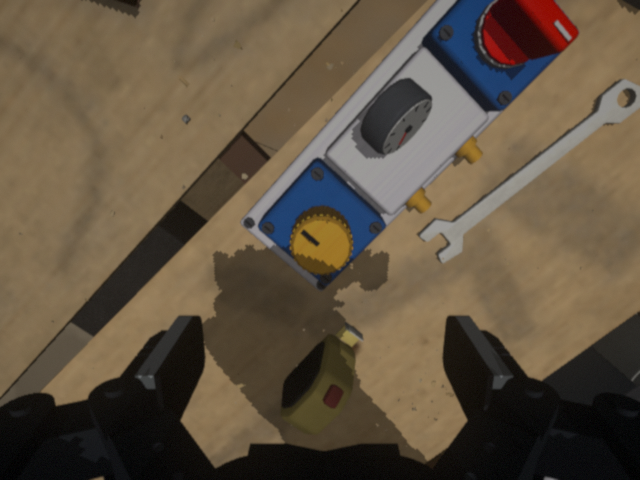

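The yellow cap top is at about (323,245), in line with the middle of the fingers. The cap mask was really the tape, so I discard it.

```bash
python3 - <<'E'
from h import *
s,p=look("wrist",[])
h=cv2.cvtColor(p["pixels"],cv2.COLOR_RGB2HSV)
m=cv2.inRange(h,(15,150,120),(30,255,255)); m[:180]=0; m[300:]=0; m[:,:260]=0; m[:,375:]=0
c=max(cv2.findContours(m,0,2)[0],key=cv2.contourArea); (cc,r)=cv2.minEnclosingCircle(c)
w=ray(p,s,.091,[cc,(cc[0]+r,cc[1])]); print(cc,r,w, np.linalg.norm(w[1]-w[0]))
print("tool shift",pose(s)[:3,:3].T@(w[0]-s["tcp_pos"])*1000)
E
```

```text
(321.0862121582031, 245.5689697265625) 28.203550338745117 [[ 0.50638811 -0.01751107  0.091     ]
 [ 0.49444952 -0.02956439  0.091     ]] 0.01696503409000631
tool shift [ 1.00076113 -1.17517897 93.29329982]
```

Emit:
{"api": "move_arm", "payload": {
  "targets": [
    [[0,0,50],[0,0,0],-0.5],
    [[0,0,95],[0,0,0],-0.5],
    [[0,0,129],[0,0,0],-0.5],
    [[0,0,129],[0,0,0],-0.5]
  ],
  "squeeze": 50
}}

```text
clock: 9.98
tcp_pos: [0.5023, -0.0172, 0.053]
orientation: [0.001, 0.925, -0.379, -0.003]
wrist_force: [-0.3, 0.8, 0.3]
finger_gap: 0.064
grip_force: 0.0
```

Emit:
{"api": "move_arm", "payload": {
  "targets": [
    [[0,0,0],[0,0,0],1],
    [[0,0,0],[0,0,0],1],
    [[0,0,0],[0,0,0],1],
    [[0,0,0],[0,0,0],1]
  ]
}}

```text
clock: 10.48
tcp_pos: [0.5067, -0.0175, 0.0573]
orientation: [-0.001, 0.926, -0.379, 0.002]
wrist_force: [1.2, 3.5, 6.5]
finger_gap: 0.0369
grip_force: 49.9
```

Emit:
{"api": "move_arm", "payload": {
  "targets": [
    [[0,0,0.14],[0,0,1],1],
    [[0,0,0.28],[0,0,2],1],
    [[0,0,0.42],[0,0,3],1],
    [[0,0,0.56],[0,0,4],1],
    [[0,0,0.7],[0,0,5],1]
  ]
}}

```text
clock: 11.1
tcp_pos: [0.5053, -0.018, 0.0566]
orientation: [0.0, -0.677, 0.736, -0.001]
wrist_force: [-3.4, 0.3, 11.3]
finger_gap: 0.037
grip_force: 50.4
```

```bash
cat > st.py <<'E'
from h import *
s=env.get_state(); print({k:np.round(s[k],3).tolist() for k in ["clock","joint_pos","ft_torque","wrist_force","tcp_pos","grip_force","finger_gap"]})
r=pose(s)[:3,:3]; print("yaw of tool x",np.degrees(np.arctan2(r[1,0],r[0,0])).round(2))
E
python3 st.py
```

```text
{'clock': 11.1, 'joint_pos': [-0.194, 0.304, -0.422, 0.842, -0.001, -1.681], 'ft_torque': [0.112, 0.831, 0.056], 'wrist_force': [-3.433, 0.346, 11.292], 'tcp_pos': [0.505, -0.018, 0.057], 'grip_force': 50.425, 'finger_gap': 0.037}
yaw of tool x -94.83
```

Emit:
{"api": "move_arm", "payload": {
  "targets": [
    [[0,0,0.14],[0,0,1],1],
    [[0,0,0.28],[0,0,2],1],
    [[0,0,0.42],[0,0,3],1],
    [[0,0,0.56],[0,0,4],1],
    [[0,0,0.7],[0,0,5],1]
  ]
}}

```text
clock: 11.72
tcp_pos: [0.5039, -0.0172, 0.0558]
orientation: [-0.0, -0.302, 0.953, 0.0]
wrist_force: [-7.3, 2.7, 14.8]
finger_gap: 0.0367
grip_force: 50.9
```

```bash
python3 st.py
```

```text
{'clock': 11.725, 'joint_pos': [-0.194, 0.305, -0.424, 0.842, 0.0, -0.808], 'ft_torque': [0.648, 1.45, 0.042], 'wrist_force': [-7.339, 2.66, 14.797], 'tcp_pos': [0.504, -0.017, 0.056], 'grip_force': 50.943, 'finger_gap': 0.037}
yaw of tool x -144.81
```

Emit:
{"api": "move_arm", "payload": {
  "targets": [
    [[0.4,0.3,0],[0,0,0.8],1],
    [[0.8,0.6,0.1],[0,0,1.6],1],
    [[0.8,0.6,0.2],[0,0,2.4],1],
    [[0.8,0.6,0.3],[0,0,3.2],1],
    [[0.8,0.6,0.3],[0,0,3.2],1]
  ]
}}

```text
clock: 12.35
tcp_pos: [0.5035, -0.0163, 0.0554]
orientation: [0.0, -0.03, 1.0, 0.001]
wrist_force: [-5.4, 6.8, 12.1]
finger_gap: 0.0369
grip_force: 50.7
```

```bash
python3 st.py
```

```text
{'clock': 12.35, 'joint_pos': [-0.193, 0.304, -0.427, 0.84, 0.002, -0.254], 'ft_torque': [1.232, 0.885, -0.075], 'wrist_force': [-5.442, 6.772, 12.051], 'tcp_pos': [0.503, -0.016, 0.055], 'grip_force': 50.729, 'finger_gap': 0.037}
yaw of tool x -176.52
```

Emit:
{"api": "move_arm", "payload": {
  "targets": [
    [[0.3,0.4,0],[0,0,0.6],1],
    [[0.5,0.7,0.1],[0,0,1.2],1],
    [[0.5,0.7,0.2],[0,0,1.8],1],
    [[0.5,0.7,0.2],[0,0,1.8],1]
  ]
}}

```text
clock: 12.85
tcp_pos: [0.5036, -0.0157, 0.0552]
orientation: [0.001, 0.126, 0.992, 0.001]
wrist_force: [-3.2, 6.1, 9.6]
finger_gap: 0.0367
grip_force: 50.5
```

```bash
python3 st.py
```

```text
{'clock': 12.85, 'joint_pos': [-0.192, 0.303, -0.428, 0.838, 0.003, 0.061], 'ft_torque': [1.232, 0.64, -0.002], 'wrist_force': [-3.161, 6.095, 9.632], 'tcp_pos': [0.504, -0.016, 0.055], 'grip_force': 50.529, 'finger_gap': 0.037}
yaw of tool x 165.5
```

Emit:
{"api": "move_arm", "payload": {
  "targets": [
    [[0,0,0.1],[0,0,0.6],1],
    [[0,0,0.15],[0,0,1.2],1],
    [[0,0,0.2],[0,0,1.5],1],
    [[0,0,0.2],[0,0,1.5],1]
  ]
}}

```text
clock: 13.35
tcp_pos: [0.5037, -0.0153, 0.055]
orientation: [0.001, 0.254, 0.967, 0.002]
wrist_force: [-2.6, 8.9, 10.5]
finger_gap: 0.037
grip_force: 50.5
```

```bash
python3 st.py
```

```text
{'clock': 13.35, 'joint_pos': [-0.192, 0.303, -0.428, 0.837, 0.003, 0.322], 'ft_torque': [1.518, 0.508, 0.007], 'wrist_force': [-2.567, 8.944, 10.503], 'tcp_pos': [0.504, -0.015, 0.055], 'grip_force': 50.495, 'finger_gap': 0.037}
yaw of tool x 150.54
```

Emit:
{"api": "move_arm", "payload": {
  "targets": [
    [[0.2,0.4,0.1],[0,0,0.6],1],
    [[0.3,0.6,0.15],[0,0,1.2],1],
    [[0.3,0.6,0.2],[0,0,1.5],1],
    [[0.3,0.6,0.2],[0,0,1.5],1]
  ]
}}

```text
clock: 13.85
tcp_pos: [0.504, -0.0148, 0.0548]
orientation: [0.001, 0.378, 0.926, 0.002]
wrist_force: [-2.1, 7.4, 8.9]
finger_gap: 0.0369
grip_force: 50.4
```

```bash
python3 st.py
```

```text
{'clock': 13.85, 'joint_pos': [-0.191, 0.304, -0.428, 0.837, 0.003, 0.585], 'ft_torque': [1.346, 0.406, -0.011], 'wrist_force': [-2.06, 7.37, 8.866], 'tcp_pos': [0.504, -0.015, 0.055], 'grip_force': 50.4, 'finger_gap': 0.037}
yaw of tool x 135.54
```

Emit:
{"api": "move_arm", "payload": {
  "targets": [
    [[0,0,0.1],[0,0,0.6],1],
    [[0,0,0.15],[0,0,1.2],1],
    [[0,0,0.2],[0,0,1.5],1],
    [[0,0,0.2],[0,0,1.5],1]
  ]
}}

```text
clock: 14.35
tcp_pos: [0.5053, -0.016, 0.0547]
orientation: [0.002, 0.496, 0.868, 0.001]
wrist_force: [0.8, 3.7, 6.4]
finger_gap: 0.0368
grip_force: 50.3
```

```bash
python3 st.py
```

```text
{'clock': 14.35, 'joint_pos': [-0.191, 0.305, -0.428, 0.834, 0.001, 0.847], 'ft_torque': [0.559, -0.203, 0.001], 'wrist_force': [0.8, 3.729, 6.362], 'tcp_pos': [0.505, -0.016, 0.055], 'grip_force': 50.281, 'finger_gap': 0.037}
yaw of tool x 120.51
```

Emit:
{"api": "move_arm", "payload": {
  "targets": [
    [[0,0,0.05],[0,0,0.5],1],
    [[0,0,0.1],[0,0,1],1]
  ]
}}

```text
clock: 14.6
tcp_pos: [0.5053, -0.0161, 0.0546]
orientation: [0.002, 0.57, 0.821, 0.001]
wrist_force: [0.7, 2.5, 5.2]
finger_gap: 0.0368
grip_force: 50.4
```

```bash
python3 st.py
```

```text
{'clock': 14.6, 'joint_pos': [-0.191, 0.305, -0.428, 0.834, 0.001, 1.023], 'ft_torque': [0.477, -0.234, 0.586], 'wrist_force': [0.725, 2.488, 5.197], 'tcp_pos': [0.505, -0.016, 0.055], 'grip_force': 50.408, 'finger_gap': 0.037}
yaw of tool x 110.45
```

Emit:
{"api": "move_arm", "payload": {
  "targets": [
    [[0,0,0.05],[0,0,0.5],1],
    [[0,0,0.1],[0,0,1],1]
  ]
}}

```text
clock: 14.85
tcp_pos: [0.5054, -0.0162, 0.0545]
orientation: [0.002, 0.64, 0.769, 0.001]
wrist_force: [0.8, 3.0, 5.9]
finger_gap: 0.0367
grip_force: 50.6
```

```bash
python3 st.py
```

```text
{'clock': 14.85, 'joint_pos': [-0.191, 0.305, -0.428, 0.833, 0.001, 1.197], 'ft_torque': [0.355, -0.139, 1.167], 'wrist_force': [0.814, 3.015, 5.878], 'tcp_pos': [0.505, -0.016, 0.054], 'grip_force': 50.591, 'finger_gap': 0.037}
yaw of tool x 100.45
```

The moment is 1.17 N m against 0.05 N m of friction, so the cap has bottomed. I back off in steps to find where the torque drops to zero.

Emit:
{"api": "move_arm", "payload": {
  "targets": [
    [[0,0,0],[0,0,-0.5],1],
    [[0,0,0],[0,0,-0.5],1]
  ]
}}

```text
clock: 15.1
tcp_pos: [0.5054, -0.0162, 0.0545]
orientation: [0.002, 0.605, 0.796, 0.001]
wrist_force: [1.4, 3.0, 4.8]
finger_gap: 0.0368
grip_force: 50.6
```

```bash
python3 st.py
```

```text
{'clock': 15.1, 'joint_pos': [-0.192, 0.305, -0.428, 0.833, 0.001, 1.108], 'ft_torque': [0.475, -0.174, 0.057], 'wrist_force': [1.408, 3.032, 4.821], 'tcp_pos': [0.505, -0.016, 0.055], 'grip_force': 50.619, 'finger_gap': 0.037}
yaw of tool x 105.56
```

Emit:
{"api": "move_arm", "payload": {
  "targets": [
    [[0,0,0],[0,0,-0.5],1],
    [[0,0,0],[0,0,-0.5],1]
  ]
}}

```text
clock: 15.35
tcp_pos: [0.5054, -0.0162, 0.0546]
orientation: [0.002, 0.57, 0.822, 0.001]
wrist_force: [1.5, 3.3, 5.6]
finger_gap: 0.0366
grip_force: 50.7
```

```bash
python3 st.py
```

```text
{'clock': 15.35, 'joint_pos': [-0.192, 0.305, -0.428, 0.834, 0.001, 1.02], 'ft_torque': [0.494, -0.146, -0.017], 'wrist_force': [1.523, 3.32, 5.616], 'tcp_pos': [0.505, -0.016, 0.055], 'grip_force': 50.665, 'finger_gap': 0.037}
yaw of tool x 110.56
```

Emit:
{"api": "move_arm", "payload": {
  "targets": [
    [[0,0,-0.14],[0,0,-0.9],1],
    [[0,0,-0.28],[0,0,-1.8],1],
    [[0,0,-0.4],[0,0,-2.7],1],
    [[0,0,-0.5],[0,0,-3.6],1],
    [[0,0,-0.6],[0,0,-4.5],1]
  ]
}}

```text
clock: 15.98
tcp_pos: [0.5055, -0.0162, 0.0552]
orientation: [0.002, 0.21, 0.978, 0.001]
wrist_force: [1.1, 2.6, 5.5]
finger_gap: 0.0369
grip_force: 50.7
```

```bash
python3 st.py
```

```text
{'clock': 15.975, 'joint_pos': [-0.191, 0.304, -0.427, 0.835, 0.001, 0.231], 'ft_torque': [0.626, -0.201, -0.104], 'wrist_force': [1.054, 2.573, 5.468], 'tcp_pos': [0.505, -0.016, 0.055], 'grip_force': 50.68, 'finger_gap': 0.037}
yaw of tool x 155.8
```

Emit:
{"api": "move_arm", "payload": {
  "targets": [
    [[0,0,-0.14],[0,0,-0.9],1],
    [[0,0,-0.28],[0,0,-1.8],1],
    [[0,0,-0.4],[0,0,-2.7],1],
    [[0,0,-0.5],[0,0,-3.5],1],
    [[0,0,-0.5],[0,0,-3.5],1]
  ]
}}

```text
clock: 16.6
tcp_pos: [0.5055, -0.0161, 0.0557]
orientation: [0.002, -0.092, 0.996, -0.0]
wrist_force: [1.3, 4.0, 6.5]
finger_gap: 0.0367
grip_force: 50.6
```

```bash
python3 st.py
```

```text
{'clock': 16.6, 'joint_pos': [-0.192, 0.303, -0.426, 0.836, 0.001, -0.376], 'ft_torque': [0.666, -0.206, 0.08], 'wrist_force': [1.291, 4.022, 6.541], 'tcp_pos': [0.505, -0.016, 0.056], 'grip_force': 50.63, 'finger_gap': 0.037}
yaw of tool x -169.42
```

Emit:
{"api": "move_arm", "payload": {
  "targets": [
    [[0,0,-0.05],[0,0,-0.3],1],
    [[0,0,-0.1],[0,0,-0.5],1],
    [[0,0,-0.1],[0,0,-0.5],1],
    [[0,0,-0.1],[0,0,-0.5],1]
  ]
}}

```text
clock: 17.1
tcp_pos: [0.5054, -0.0161, 0.0558]
orientation: [0.002, -0.135, 0.991, -0.0]
wrist_force: [1.6, 2.9, 5.9]
finger_gap: 0.0366
grip_force: 50.6
```

```bash
python3 st.py; python3 - <<'E'
from h import *
look("scene",["knob_grip","cap_grip","spanner","nut","tape_measure"]); look("side",[],"s5.png")
E
```

```text
{'clock': 17.1, 'joint_pos': [-0.191, 0.303, -0.426, 0.836, 0.001, -0.462], 'ft_torque': [0.681, -0.243, 0.059], 'wrist_force': [1.562, 2.911, 5.893], 'tcp_pos': [0.505, -0.016, 0.056], 'grip_force': 50.609, 'finger_gap': 0.037}
yaw of tool x -164.47
scene knob_grip [([0.5099, -0.1873, 0.0768], 0.84)]
scene cap_grip [([0.5045, -0.0178, 0.0754], 0.84)]
scene spanner [([0.4133, -0.1514, -0.0011], 0.86)]
scene nut [([0.4647, -0.2892, -0.0016], 0.6)]
scene tape_measure [([0.4095, 0.0753, 0.0013], 0.81)]
```

View pics/s5.png

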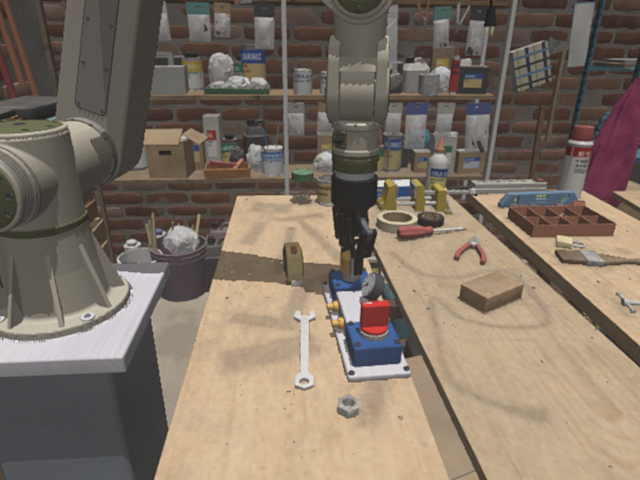

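The side view shows the knob at rest at (375,318), the gripper still on the cap at (350,265), and the spanner, nut and tape where they started.

```bash
python3 -c "
from workcell import env
print(env.hand_in())"
```

```text
the job is handed in; nothing more can be done
None
```

I turned the red knob to its stop and it sprang back. I then screwed the cap down until it bottomed and backed it off about 90°, with the gripper still holding it; the spanner, nut and tape were not touched, and I handed in at about 17 s without getting a verdict back.

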